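# Let a mandarin out of the lever dispenser and ease its flap shut

### The arm

A 6-joint arm with a two-finger parallel gripper is mounted at the origin on a cart in front of the work surface, level with it; the furniture and walls round the work are solid. World frame = base frame: x ahead of the robot, y to its left, z up, the work surface at z = 0. Lengths are in m, angles in rad, forces in N, time in s.
With the tool pointing down it reaches from about 0.35 to 0.975 m from the base axis. Payload 4.9 kg.
Tool frame: the origin (TCP) lies at the very end of the fingers, on their centre line; the grasp point (between the pads) lies 19 mm behind it; z points along the fingers, y is the line along which they close (so a half turn about z gives the same grasp; the last joint's range is limited). The gripper opens to 85 mm and grips with 20 to 120 N. Pads are 22 mm wide; open, the fingers measure 114 mm over their backs; the gripper's body (76 mm by 85 mm) begins 54 mm behind the grasp point. The pads swing forward as they close: fully open they stand 13 mm farther back than shut.
Start: joints at [1.035, 0.053, 1.613, -0, 1.476, -0.119], TCP at [0.253, 0.571, 0.231] pointing down, gripper open.
Joint ranges: [-3.01, 3.01], [-1.01, 2.22], [0.06, 2.58], [-1.02, 4.17], [0.09, 2.62], [-3.14, 3.14]. Speed limits (rad/s): [2.57, 2.57, 3.14, 3.14, 3.14, 3.14].

### API

Orientations are given as a unit quaternion [w, x, y, z].
In Python, from plant import manip, vision, order gives the robot as it stands.
- The arm moves only by the tool play_rows, never from a script. Its argument "steps" is a list that holds one entry, the list of rows, each a list of 6 numbers: the shift along the tool's x, y, z in mm, then the turn, a rotation vector about the tool's x, y, z in degrees. A call has 1 to 12 rows; each row is the pose to reach, as a shift and turn from the pose commanded when the call began, along the tool's axes at that moment; what a row does not reach only later rows make up. A row lasts 1/12 s, in which the tool goes at most 41.7 mm and 7.16 degrees, less where a joint would pass 70% of its speed; a pose out of reach is approached as far as the arm can. A call with a gripper value outside its range is refused whole. "claw" is the gripper's target within -1 to 1 (fully open at 1, half-way at 0, shut at -1), set as the call begins (left out, the last holds). The fingers move at their own pace and stop on an object; the grip force is fixed at half the most. Time passes only in rows, so rows that repeat a pose let the fingers close. It gives the time, the measured TCP pose, the force, the opening and the grip force at its end, in the units of the state.
- manip.state(): the state, without advancing time (a new reading comes with each control period).
- vision.grab_frame(name): name is "scene" or "top"; returns (picture, depth): 384x512x3 uint8, blue, green, red; 384x512 float32, m along the optical axis (not along the pixel's ray), 0 where there is no reading.
- vision.camera_info(name): a dict with "K" (3x3 intrinsics, pixels), "eye" and "orientation" of the camera in the world. Camera axes: x right, y down, z forward; pixel columns grow to the right and rows downward; lengths in m; the calibration is good to about 2 mm. A picture is of the moment at which its call begins. camera_info takes no time and is no camera call.
- order.job_done(): hands the job in; it is judged then, once.
The state is a dict: "time": time; "joint_pos": joint angles; "joint_vel": joint speeds; "joint_efforts": joint torques, N m; "tool_pos": TCP position; "tool_rot": TCP orientation; "contact_force": force on the tool from outside, world axes, zero at the start; "ft_torque": the same for the moment, N m; "gripper_width": opening from 0.0 (shut) to 1.0 (fully open); "grasp_force": force on a finger pad.
Only numpy, scipy, OpenCV 4.12 (cv2) and the standard library are available. Lean on these libraries where they do the work, as an engineer would, in place of code of your own. Each camera call takes 0.05 s, during which the arm holds its last target. There are 200 camera calls.

### The job

Press the dispenser's lever all the way down with your fingertips so that its flap lifts, and keep it down until the mandarin has rolled out into the tray. Then ease the lever back up under your fingertips so that the flap closes gently without slamming, and move clear. Work only on the lever: do not touch the flap or the fruit, pick nothing up, and leave the things standing round about where they are.

Things in the scene. Friction and masses are not known exactly. Their poses are not given: they have to be found in the camera images.
- dispenser: White sheet-metal fruit dispenser, fixed, 230 deep x 130 wide x 159 mm high. Origin: underside, on the centre line; x points from tray to back, y to the lever's side, z up. Hopper from x = -35 to 100 mm, open tray x = -132 to -35 mm with a 57 mm high rim. Inside floors slope to -x: fruit rolls out by itself once the flap is open, to rest near x = -101, z = 41 mm.
- lever (a joint): Hinge of the lever on the dispenser's +y side, rad: 0 released (top stop), 0.42 fully pressed (bottom stop); pressing the pad down makes it grow. A return spring drives it up: about 3 N on the pad to start it, 6.5 N at the bottom; let go, it snaps up and the flap slams. Flap angle = 2.857 x lever angle.
- pad (a point): Middle of the top face of the lever's black thumb pad (30 mm along x, 36 along y, 10 thick). Pivot axis along the dispenser's y at x = 30, z = 100 mm. In the dispenser's frame the pad's middle is at (-86, 135, 133) mm released, (-89, 135, 83) mm fully pressed: 50 mm down a shallow arc. The pad tilts with the lever, 0.21 rad either side of level.
- flap (a joint): Hinge of the flap along the top of the hopper's mouth, in rad: 0 closed, 1.2 fully open (about level, pointing towards -x). It is moved by the lever. The fruit passes from about 0.7 rad.
- flap_edge (a point): Middle of the lower edge of the bare metal flap (114 wide x 104 long x 4 mm thick) that closes the hopper's mouth; its hinge line lies at x = 10, z = 150 mm in the dispenser's frame. Closed, this point is at x = -31, z = 57 mm; opening, it swings out over the tray and up to about x = -92, z = 155 mm. The flap stays within 57 mm of the centre line.
- mandarin: Mandarin, a 52 mm ball of 70 g, loose; origin at its centre. It starts inside the hopper, lying on the ramp against the closed flap, at about x = 12, z = 85 mm in the dispenser's frame.
- spice_jar: Spice jar with a dark cap, 45 mm across, 105 mm high, on the dispenser's -y side, loose; origin under its middle. Not to be moved.
- timer: Round white kitchen timer with a dial grip, 62 mm across, 40 mm high, beside the tray on its -y side, loose; origin under its middle. Not to be moved.
- matchbox: Matchbox, 35 x 52 x 13 mm, lying on the bare right-hand rim of the range's top, near or under the lever, loose; origin under its middle. Not to be moved.

How it is judged:
On the way:
1. with the lever held down (flap open beyond 1.0 rad) the mandarin has rolled into the tray (value of joint flap above 1 rad and x of mandarin in the frame of dispenser below -0.06 m and z of mandarin in the frame of dispenser below 0.06 m), for 0.2 s.
At the end, for the whole second after the job is handed in: The flap is shut (within 0.05 rad) with the lever back at its top stop (within 0.02 rad), and the mandarin lies at rest in the tray (value of joint flap below 0.05 rad and value of joint lever below 0.02 rad and x of mandarin in the frame of dispenser between -0.125 and -0.05 m and y of mandarin in the frame of dispenser between -0.05 and 0.05 m and z of mandarin in the frame of dispenser below 0.06 m and linear speed of mandarin below 0.05 m/s); the robot touches nothing.
It fails at once if the flap slams: it closes faster than 2 rad/s over its last 0.5 rad (value of joint flap below 0.5 rad and velocity of joint flap below -2 rad/s).
It fails at once if the robot touches the flap or the mandarin (over 0.5 N) (contact force between any of the fingers, the arm and flap above 0.5 N or contact force between any of the fingers, the arm and mandarin above 0.5 N).
It fails at once if the mandarin is lifted or carried (z of mandarin in the frame of dispenser above 0.13 m).
It fails at once if a bystander is moved by more than 30 mm (distance of any of spice_jar, timer, matchbox from where it was at the start of the episode above 0.03 m).
It also fails if it takes over 38 s, if anything falls off the work surface, if the arm or the gripper's body presses on something with over 40 N, if the wrist force passes 120 N, or if a joint passes its speed limit or range.

## Working session

There is one attempt and no reset: what is moved stays moved. The work goes in short steps, Python scripts to look and compute and a tool call to move; the robot and the scene stay as the last step left them, time stands still between calls to the robot, and variables do not carry over. Pictures are saved under pics/ and viewed, at most 10 in all, crops included, and the job is handed in when it is done.

Besides the shell and the picture viewer there is one more tool, called after "Call:" by a JSON object that holds its "fn" and its "kwargs", one argument or row to a line. play_rows: Moves the arm, as the interface text tells. Its arguments: {"type":"object","properties":{"steps":{"type":"array"},"claw":{"type":"number"}},"required":["steps"]}

```bash
mkdir -p pics; cat > h.py <<'E'
import numpy as np,cv2
from scipy.spatial.transform import Rotation as R
from plant import manip,vision,order
def grab(n):
    im,d=vision.grab_frame(n); c=vision.camera_info(n); K=np.array(c["K"]); q=c["orientation"]
    q=np.array(q); Rm=q if q.shape==(3,3) else R.from_quat(q[[1,2,3,0]]).as_matrix()
    v,u=np.mgrid[:384,:512]
    P=np.stack([(u-K[0,2])/K[0,0]*d,(v-K[1,2])/K[1,1]*d,d],-1)@Rm.T+np.array(c["eye"])
    P[d==0]=np.nan
    return im,P
def st():
    s=manip.state(); print(s["time"],np.round(s["tool_pos"],4),np.round(s["tool_rot"],3),np.round(s["contact_force"],1),s["gripper_width"]); return s
E
python3 - <<'E'
from h import *
st()
a=[]
for n in("scene","top"):
    im,P=grab(n); np.save(n+".npy",P); cv2.imwrite(n+".png",im); c=vision.camera_info(n);print(c)
    cv2.imwrite(f"pics/{n}1.png",cv2.resize(im,(768,576)))
E
```

```text
0.0 [0.2527 0.571  0.2301] [-0.     0.207  0.978 -0.001] [-0.2  0.1  0.8] 0.9978905107628396
{'K': array([[473.00702192,   0.        , 257.96693766],
       [  0.        , 473.00702192, 196.80423693],
       [  0.        ,   0.        ,   1.        ]]), 'eye': array([-0.06055504, -0.73841735,  0.66039836]), 'orientation': array([-0.36323772,  0.78707252, -0.44807202,  0.21864737])}
{'K': array([[478.15824497,   0.        , 262.6181045 ],
       [  0.        , 478.15824497, 197.33017013],
       [  0.        ,   0.        ,   1.        ]]), 'eye': array([ 0.3506813 , -0.39295335,  1.11549056]), 'orientation': array([ 0.04568649, -0.70297265,  0.70795355, -0.05043781])}
```

View pics/scene1.png

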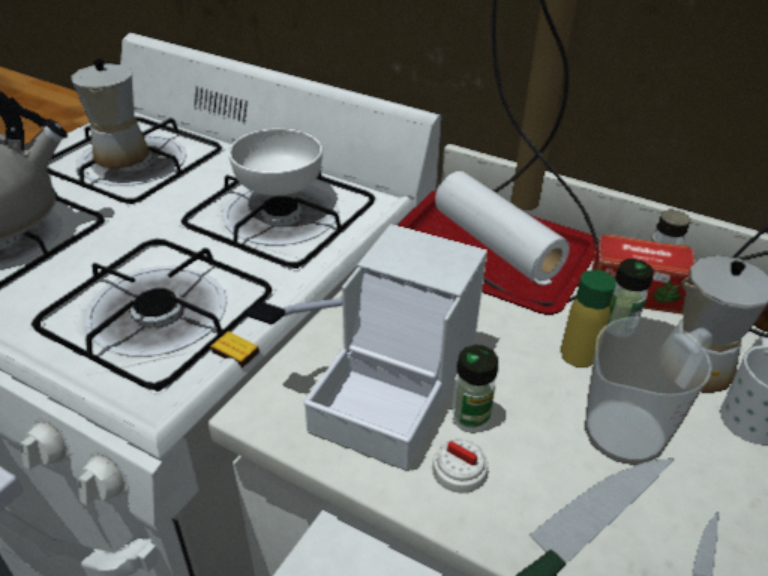

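View pics/top1.png

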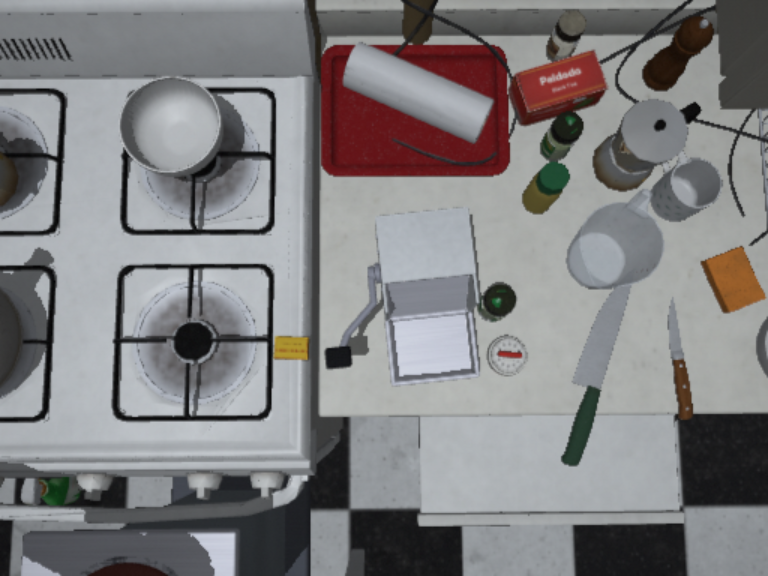

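Top view (768 px scale): black pad at about (338,357), hopper top quad (376,214)-(470,207)-(474,275)-(382,283), matchbox at (291,348), jar at (497,301), timer at (508,355). The lever is released and clear of the matchbox.

```bash
python3 - <<'E'
from h import *
P=np.load("top.npy");im=cv2.imread("top.png").astype(int)
z=P[...,2]
# pad: dark & raised
u0,v0=338/1.5,357/1.5
v,u=np.mgrid[:384,:512]
m=(abs(u-u0)<14)&(abs(v-v0)<14)&(im.sum(-1)<150)&(z>0.09)
p=P[m];print("pad",m.sum(),p.mean(0),p.min(0),p.max(0)); r=cv2.minAreaRect((p[:,:2]*1000).astype(np.float32));print(r)
# hopper top
m=(abs(u-285)<45)&(abs(v-165)<35)&(abs(z-.159)<.008)
p=P[m];print("hop",m.sum(),p.mean(0)); r=cv2.minAreaRect((p[:,:2]*1000).astype(np.float32));print(r,cv2.boxPoints(r))
for n,(a,b) in dict(match=(291,348),jar=(497,301),timer=(508,355),counter=(350,385)).items(): print(n,np.nanmedian(P[int(b/1.5)-2:int(b/1.5)+3,int(a/1.5)-2:int(a/1.5)+3].reshape(-1,3),0))
# heights of lever arm pixels
for a,b in((338,350),(338,357),(338,363),(350,330),(365,310),(373,285)):print(P[int(b/1.5),int(a/1.5)])
E
```

```text
pad 212 [ 0.40270918 -0.32275122  0.12745732] [ 0.38940368 -0.33863475  0.12020238] [ 0.41653558 -0.30481493  0.13355721]
((402.9147033691406, -321.7091369628906), (27.171682357788086, 33.59419250488281), 0.9626504778862)
hop 2616 [ 0.5527797  -0.4423848   0.15368331]
((541.9884643554688, -443.5456237792969), (118.96240234375, 129.82493591308594), 5.372108459472656) [[ 476.6912  -384.48712]
 [ 488.84586 -513.7418 ]
 [ 607.28577 -502.60413]
 [ 595.1311  -373.34943]]
match [ 0.42204944 -0.24239862  0.01369974]
jar [ 0.48306303 -0.54706497  0.09844768]
timer [ 0.40941812 -0.57178476  0.03110529]
counter [ 0.36682678 -0.33108887 -0.00649566]
[ 0.41212923 -0.32194067  0.12755738]
[ 0.40193847 -0.32183072  0.12557125]
[ 0.39360911 -0.32202036  0.12784702]
[ 0.44019389 -0.33762574  0.11323544]
[ 0.47047032 -0.35845892  0.10649715]
[ 0.50505987 -0.3691481   0.10463378]
```

```bash
python3 - <<'E'
from h import *
for n in("top","scene"):
    P=np.load(n+".npy");
    for y0 in np.arange(-.4,.5,.1):
        m=(P[...,0]<.6)&(P[...,0]>.15)&(abs(P[...,1]-y0)<.05)
        if m.any(): print(n,round(y0,2),np.nanmax(P[m][:,2]))
s=st(); Rt=R.from_quat(np.array(s["tool_rot"])[[1,2,3,0]])
t=np.array([.402,-.317,.35]); print((Rt.inv().apply(t-s["tool_pos"])*1000).round(1))
E
```

```text
top -0.4 0.1583691626475482
top -0.3 0.1335572088525222
top -0.2 0.04443692929621057
top -0.1 0.0455251969399979
top -0.0 0.044246697406946645
top 0.1 0.09813450315466388
top 0.2 0.10758331933570697
top 0.3 -0.16454141957504653
scene -0.4 0.15751977556237362
scene -0.3 0.13244040608516283
scene -0.2 0.04214793234989578
scene -0.1 0.043933922110972246
scene -0.0 0.04281281922151792
scene 0.1 0.088388254365802
scene 0.2 0.2283896145884745
scene 0.3 0.018003110148436474
0.1 [0.2527 0.571  0.2302] [-0.     0.207  0.978 -0.001] [-1.1  0.6 -1.5] 1.0020078707341313
[-496.  -751.8 -118.5]
```

Call:
{"fn": "play_rows", "kwargs": {
  "steps": [
    [[0,0,-30,0,0,0],[0,0,-70,0,0,0],[0,0,-110,0,0,0],[0,0,-140,0,0,0],[-25,-22,-140,0,0,6],[-55,-48,-140,0,0,12],[-85,-74,-140,0,0,18],[-115,-100,-140,0,0,24],[-145,-126,-140,0,0,30],[-175,-152,-140,0,0,36],[-205,-178,-140,0,0,42],[-230,-200,-140,0,0,46]]
  ],
  "claw": -1
}}

```text
time: 1.1
tool_pos: [0.3828, 0.2932, 0.3709]
tool_rot: [0.0, 0.575, 0.818, -0.0]
contact_force: [0.7, 0.6, 0.6]
gripper_width: -0.002
grasp_force: 0.0
```

```bash
python3 - <<'E'
from h import *
s=st(); Rt=R.from_quat(np.array(s["tool_rot"])[[1,2,3,0]]); print(s["joint_pos"])
for t in ([.45,.05,.36],[.402,-.317,.25]): print((Rt.inv().apply(np.array(t)-s["tool_pos"])*1000).round(1))
print(Rt.as_matrix().round(3))
E
```

```text
1.1 [0.3828 0.2932 0.3709] [ 0.     0.575  0.818 -0.   ] [0.7 0.6 0.6] -0.0019927661569860587
[ 4.99478546e-01 -3.36364064e-01  1.73556396e+00 -4.75971605e-04
  1.74280102e+00  1.53499388e-01]
[-251.6  -19.2   11. ]
[-580.5 -188.7  121.2]
[[-0.339  0.941 -0.   ]
 [ 0.941  0.339 -0.001]
 [-0.001 -0.    -1.   ]]
```

Call:
{"fn": "play_rows", "kwargs": {
  "steps": [
    [[-38,-12,0,0,0,2],[-76,-25,0,0,0,4],[-114,-37,0,0,0,6],[-152,-50,0,0,0,8],[-190,-62,0,0,0,10],[-228,-74,0,0,0,12],[-266,-87,0,0,0,14],[-304,-99,0,0,0,14],[-342,-111,0,0,0,14],[-380,-124,0,0,0,14],[-418,-136,0,0,0,14],[-440,-143,0,0,0,14]]
  ]
}}

```text
time: 2.1
tool_pos: [0.3987, -0.1701, 0.3705]
tool_rot: [-0.0, 0.67, 0.743, -0.0]
contact_force: [1.4, -0.7, -0.5]
gripper_width: 0.003
grasp_force: 0.0
```

```bash
python3 - <<'E'
from h import *
s=st(); Rt=R.from_quat(np.array(s["tool_rot"])[[1,2,3,0]]); print(s["joint_pos"])
for t in ([.402,-.317,.17],): print((Rt.inv().apply(np.array(t)-s["tool_pos"])*1000).round(1))
print(Rt.as_matrix().round(3))
E
```

```text
2.1 [ 0.3987 -0.1701  0.3705] [-0.     0.67   0.743 -0.   ] [ 1.4 -0.7 -0.5] 0.002631945466798414
[-5.74756228e-01 -4.60103571e-01  1.82677396e+00 -8.97294028e-04
  1.77570736e+00 -6.78294291e-01]
[-146.4  -11.6  200.5]
[[-0.103  0.995 -0.001]
 [ 0.995  0.103 -0.   ]
 [-0.    -0.001 -1.   ]]
```

Call:
{"fn": "play_rows", "kwargs": {
  "steps": [
    [[-25,-2,10,0,0,0],[-58,-5,22,0,0,0],[-91,-7,36,0,0,0],[-124,-10,60,0,0,0],[-146,-12,90,0,0,0],[-146,-12,120,0,0,0],[-146,-12,150,0,0,0],[-146,-12,175,0,0,0],[-146,-12,190,0,0,0],[-146,-12,195,0,0,0],[-146,-12,195,0,0,0]]
  ]
}}

```text
time: 3.02
tool_pos: [0.4021, -0.3124, 0.1742]
tool_rot: [-0.002, 0.668, 0.744, 0.0]
contact_force: [0.1, 0.0, 0.7]
gripper_width: -0.006
grasp_force: 0.0
```

```bash
python3 - <<'E'
from h import *
st()
a=grab("scene")[0][160:290,110:350]; b=grab("top")[0][170:300,170:410]
cv2.imwrite("pics/c2.png",cv2.resize(np.vstack([a,b]),None,fx=2.2,fy=2.2))
E
```

```text
3.0167 [ 0.4021 -0.3124  0.1742] [-0.002  0.668  0.744  0.   ] [0.1 0.  0.7] -0.005727975097345626
```

View pics/c2.png

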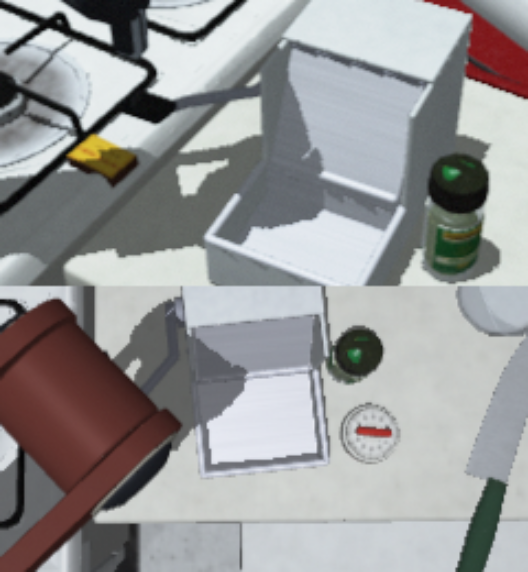

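Scene crop: shut fingertips stand over the black pad (crop ~(140,100)), about 7 mm outboard of where I want them; bystanders are clear. Shift and touch.

Call:
{"fn": "play_rows", "kwargs": {
  "steps": [
    [[-3,0,6,0,0,0],[-6,0,14,0,0,0],[-7,0,22,0,0,0],[-7,0,28,0,0,0],[-7,0,33,0,0,0],[-7,0,37,0,0,0],[-7,0,41,0,0,0],[-7,0,45,0,0,0],[-7,0,48,0,0,0],[-7,0,50,0,0,0],[-7,0,50,0,0,0]]
  ]
}}

```text
time: 4.03
tool_pos: [0.4037, -0.3204, 0.1263]
tool_rot: [-0.0, 0.668, 0.744, -0.0]
contact_force: [-0.7, 0.0, 1.2]
gripper_width: -0.002
grasp_force: 0.2
```

Call:
{"fn": "play_rows", "kwargs": {
  "steps": [
    [[0,0,3,0,0,0],[0,0,6,0,0,0],[0,0,9,0,0,0],[0,0,12,0,0,0],[0,0,15,0,0,0],[0,0,18,0,0,0],[0,0,20,0,0,0],[0,0,20,0,0,0]]
  ]
}}

```text
time: 4.7
tool_pos: [0.4036, -0.3204, 0.1059]
tool_rot: [-0.0, 0.668, 0.744, -0.0]
contact_force: [-2.8, -1.9, 3.7]
gripper_width: 0.005
grasp_force: 2.2
```

```bash
python3 - <<'E'
from h import *
st()
a=grab("scene")[0][160:320,110:350]
cv2.imwrite("pics/c3.png",cv2.resize(a,None,fx=3,fy=3))
E
```

```text
4.7 [ 0.4036 -0.3204  0.1059] [-0.     0.668  0.744 -0.   ] [-2.8 -1.9  3.7] 0.004841458607925217
```

View pics/c3.png

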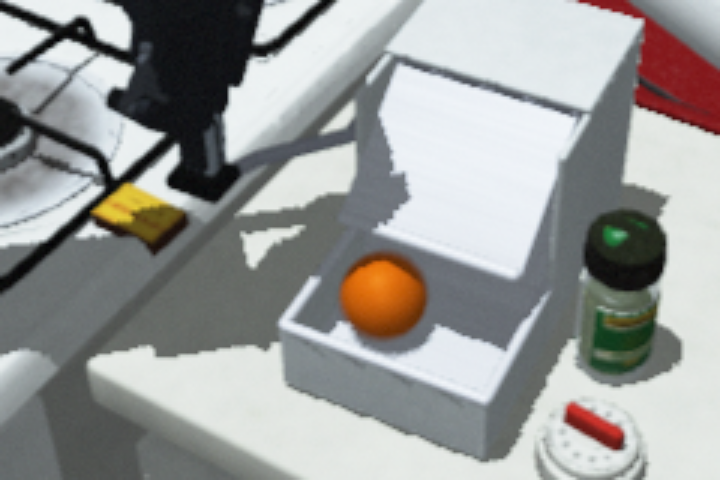

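The fingers are centred on the pad (crop (205,180)), the flap is part open, and the mandarin is already rolling into the tray (383,295). Press to the bottom stop and hold.

Call:
{"fn": "play_rows", "kwargs": {
  "steps": [
    [[0,0,4,0,0,0],[0,-1,8,0,0,0],[0,-1,12,0,0,0],[0,-1,16,0,0,0],[0,-2,20,0,0,0],[0,-2,23,0,0,0],[0,-2,25,0,0,0],[0,-2,27,0,0,0],[0,-2,28,0,0,0],[0,-2,28,0,0,0],[0,-2,28,0,0,0],[0,-2,28,0,0,0]]
  ]
}}

```text
time: 5.75
tool_pos: [0.404, -0.3207, 0.0798]
tool_rot: [0.002, 0.668, 0.744, 0.002]
contact_force: [2.1, 1.1, 6.8]
gripper_width: -0.001
grasp_force: 3.0
```

Call:
{"fn": "play_rows", "kwargs": {
  "steps": [
    [[0,0,0,0,0,0],[0,0,0,0,0,0],[0,0,0,0,0,0],[0,0,0,0,0,0],[0,0,0,0,0,0],[0,0,0,0,0,0],[0,0,0,0,0,0],[0,0,0,0,0,0],[0,0,0,0,0,0],[0,0,0,0,0,0],[0,0,0,0,0,0],[0,0,0,0,0,0]]
  ]
}}

```text
time: 6.75
tool_pos: [0.404, -0.3207, 0.0798]
tool_rot: [0.002, 0.668, 0.744, 0.002]
contact_force: [2.8, 1.1, 7.0]
gripper_width: -0.001
grasp_force: 3.0
```

```bash
python3 - <<'E'
from h import *
st()
im,P=grab("scene"); a=im[160:320,110:350]
hsv=cv2.cvtColor(im,cv2.COLOR_BGR2HSV); m=(abs(hsv[...,0].astype(int)-12)<6)&(hsv[...,1]>180)&(np.mgrid[:384,:512][1]>200)&(P[...,0]<.5)
p=P[m]; c=np.nanmean(p,0); print(m.sum(),c)
th=np.deg2rad(5.4);d=c-np.array([.501,-.448,-.006]);print(d[0]*np.cos(th)+d[1]*np.sin(th),-d[0]*np.sin(th)+d[1]*np.cos(th),d[2])
cv2.imwrite("pics/c4.png",cv2.resize(a,None,fx=3,fy=3))
E
```

```text
6.75 [ 0.404  -0.3207  0.0798] [0.002 0.668 0.744 0.002] [2.8 1.1 7. ] -0.0010891697270125143
487 [ 0.39232216 -0.4361438   0.05318205]
-0.10707975285221398 0.0220310706417673 0.059182046759848866
```

View pics/c4.png

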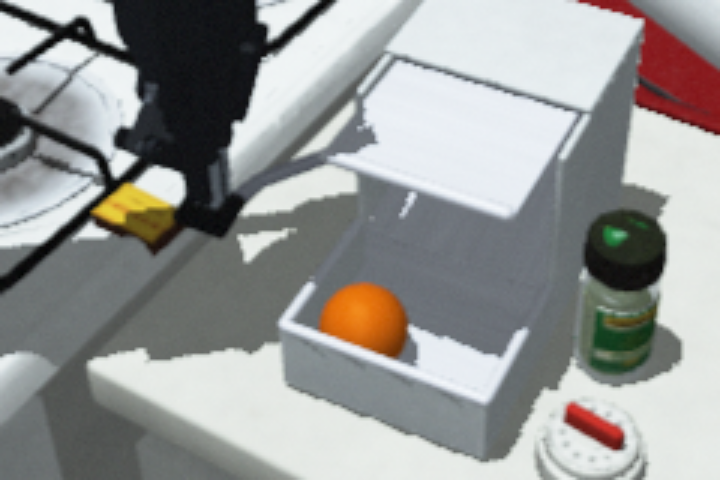

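Flap about level (edge at (330,155)-(515,215)), mandarin at rest in the tray (365,320). Push a little more to confirm the stop.

Call:
{"fn": "play_rows", "kwargs": {
  "steps": [
    [[0,0,1,0,0,0],[0,0,2,0,0,0],[0,0,3,0,0,0],[0,0,4,0,0,0],[0,0,4,0,0,0],[0,0,4,0,0,0],[0,0,4,0,0,0],[0,0,4,0,0,0],[0,0,4,0,0,0]]
  ]
}}

```text
time: 7.55
tool_pos: [0.4045, -0.3208, 0.0781]
tool_rot: [0.002, 0.668, 0.744, 0.002]
contact_force: [-1.9, 6.1, 19.1]
gripper_width: 0.003
grasp_force: 9.1
```

Call:
{"fn": "play_rows", "kwargs": {
  "steps": [
    [[0,0,-2,0,0,0],[0,0,-4,0,0,0],[0,0,-6,0,0,0],[0,0,-8,0,0,0],[0,0,-10,0,0,0],[0,0,-12,0,0,0],[0,0,-14,0,0,0],[0,0,-16,0,0,0],[0,0,-18,0,0,0],[0,0,-20,0,0,0],[0,0,-22,0,0,0],[0,0,-24,0,0,0]]
  ]
}}

```text
time: 8.55
tool_pos: [0.4034, -0.3207, 0.0994]
tool_rot: [0.002, 0.668, 0.744, 0.001]
contact_force: [1.3, -0.1, 4.2]
gripper_width: -0.001
grasp_force: 2.4
```

Call:
{"fn": "play_rows", "kwargs": {
  "steps": [
    [[0,0,-2,0,0,0],[0,0,-4,0,0,0],[0,0,-6,0,0,0],[0,0,-8,0,0,0],[0,0,-9,0,0,0],[0,0,-11,0,0,0],[0,0,-12,0,0,0],[0,0,-14,0,0,0],[0,0,-15,0,0,0],[0,0,-17,0,0,0],[0,0,-18,0,0,0],[0,0,-20,0,0,0]]
  ]
}}

```text
time: 9.55
tool_pos: [0.4016, -0.3202, 0.1181]
tool_rot: [-0.0, 0.668, 0.744, 0.0]
contact_force: [2.3, 1.2, 2.1]
gripper_width: -0.004
grasp_force: 1.6
```

Call:
{"fn": "play_rows", "kwargs": {
  "steps": [
    [[0,0,-1,0,0,0],[0,0,-2,0,0,0],[0,0,-3,0,0,0],[0,0,-4,0,0,0],[0,0,-5,0,0,0],[0,0,-6,0,0,0],[0,0,-7,0,0,0],[0,0,-8,0,0,0],[0,0,-10,0,0,0],[0,0,-12,0,0,0],[0,0,-14,0,0,0],[0,0,-16,0,0,0]]
  ]
}}

```text
time: 10.55
tool_pos: [0.401, -0.3201, 0.1337]
tool_rot: [-0.001, 0.668, 0.744, -0.0]
contact_force: [0.4, 0.0, 0.5]
gripper_width: 0.002
grasp_force: 0.0
```

Call:
{"fn": "play_rows", "kwargs": {
  "steps": [
    [[0,0,-2,0,0,0],[0,0,-6,0,0,0],[0,0,-12,0,0,0],[0,0,-20,0,0,0],[0,0,-30,0,0,0],[0,0,-45,0,0,0],[0,0,-60,0,0,0],[0,0,-75,0,0,0],[0,0,-90,0,0,0],[0,0,-97,0,0,0],[0,0,-100,0,0,0],[0,0,-100,0,0,0]]
  ]
}}

```text
time: 11.55
tool_pos: [0.4021, -0.3208, 0.2355]
tool_rot: [0.001, 0.668, 0.744, -0.0]
contact_force: [-0.0, 0.2, -0.6]
gripper_width: -0.0
grasp_force: 0.0
```

```bash
python3 - <<'E'
from h import *
st()
a=grab("scene")[0][160:320,110:350]
cv2.imwrite("pics/c5.png",cv2.resize(a,None,fx=3,fy=3))
E
```

```text
11.55 [ 0.4021 -0.3208  0.2355] [ 0.001  0.668  0.744 -0.   ] [-0.   0.2 -0.6] -0.0003640057880316109
```

View pics/c5.png

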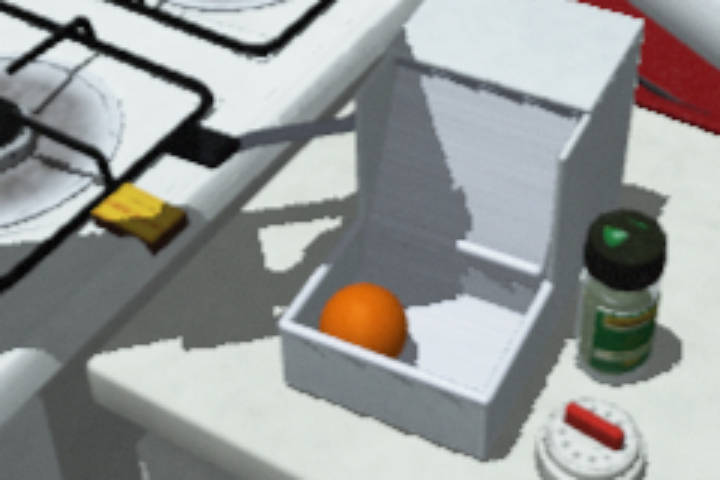

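The lever is back up (pad at (205,145)), the flap is shut, the mandarin is resting in the tray at (365,320), and the arm is clear.

```bash
python3 -c "
from plant import order
print(order.job_done())"
```

```text
the job is handed in; nothing more can be done
None
```

The lever was pressed to its stop, the mandarin rolled into the tray, and the flap was eased shut with the arm clear. The job is handed in; no verdict was returned.

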